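# Open the drying cabinet's vent hatch with the hook pole

### The job

Air the drying cabinet, whose hatch is too hot to touch: take the wooden-handled hook pole off its bench rest, drop its hook into the brass ring at the top of the shut vent hatch, and pull the hatch gently off its catch and down, with the pole alone, until it has clicked home fully open and meets its stop, without wrenching the ring. Then unhook the pole and lay it back in its rest, hook downward, as it was; leave everything else where it stands.

Things in the scene. Friction and masses are not known exactly. Their poses are not given: they have to be found in the camera images.
- cabinet: White bench-top drying cabinet, fixed, 180 deep x 280 wide x 352 mm high, window below, grey louvred vent hatch (306 x 136 mm, hinged at the bottom) above. Origin: on the bench, under the middle of its front face; x to its back, y to its left, z up. On its right (-y) cheek: the hatch's stay, a bar bent round the hinge (radius 110 mm) through a keeper block that sticks out to y = -177 mm.
- hatch (a joint): Opening angle of the vent hatch, rad: 0 shut (upright), growing as its top comes forward and down. Stiff hinge (0.25 N m), so the hatch stays where it is left. A spring ball holds it shut: 6 to 11 N at the ring frees it, over the first 0.08 rad; from there it takes 3 to 6 N until the firm stop at full opening, which differs each time (0.40 to 0.70 rad) and must be felt.
- hatch_hinge (a point): Midpoint of the hatch's hinge axis, which runs along the cabinet's y; at 178 mm height, 6 mm in front of the cabinet's front face. The frame turns with the hatch; shut, its axes are the cabinet's.
- eye (a point): Centre of the brass ring on the hatch: 36 mm out from the panel, 116 mm above the hinge when shut (294 mm high). Frame turns with the hatch: z is the ring's axis (upright when shut), x points to the panel. 26 mm inner, 38 mm outer diameter, 6 mm bar, open above and below; a stem joins its far side to the hatch. More than 15 N from the pole would bend it.
- pole: Loose hook pole, 100 to 170 g: wooden handle 18 wide x 24 mm high, from x = -110 to +45 mm, then a 10 mm steel rod to a bent-down hook at x = 153 mm. Origin: on the axis, at the place to grip (near the centre of mass); x points along the pole to the hook, y across the 18 mm width, z up, away from the prong. On the rest its axis is 64 mm above the bench.
- hook_tip (a point): Free end of the hook's prong: 148 mm ahead of the pole's origin along x and 36 mm below its axis. The prong is 8 mm thick, leaves the rod at x = 153 mm and leans back 5 mm towards the tip.
- rest: Grey bench rest for the pole, fixed. Origin on the bench under the gripping place; x along the pole to the hook end. Base 190 x 70 x 8 mm. Two open-topped flared forks, 16 mm thick, tops at about 80 mm: rear one (x = -70 mm) 24 mm wide for the handle, seat 52 mm high; front one (x = 85 mm) 17 mm wide for the rod, seat 59 mm high. Seated, the pole's origin is 64 mm above this one.
- beaker: Bystander: empty low beaker, 63 mm across, 70 mm high; origin under its middle.
- bench_timer: Bystander: small white timer lying flat, 52 x 72 x 14 mm.
- marker_red: Bystander: red felt marker lying on the bench, 130 mm long.
- vial_black: Bystander: glass vial with black cap, 25 mm across, 52 mm high.
- vial_clear: Bystander: second glass vial with black cap, 25 mm across, 52 mm high.
- dish: Bystander: closed glass dish, 90 mm across, 14 mm high.
- stay_ball (a joint): Spring plunger of the stay (hidden in the keeper block), m: 0 when its ball has dropped into the shut notch or the open notch, about 0.002 while it rides on the bar between them. The open notch is on a brass sleeve clamped on the bar at another place each time: the ball clicks in there at 0.39 to 0.68 rad of hatch, and within 0.02 rad more the sleeve's collar meets the keeper, a firm stop.
There are look-alikes about, which are no part of the job. Leave any pink look-alike of the rest alone.

How it is judged:
By the outcome, as a careful person would: the job done as asked, in the order asked, and still so for the second after the job is handed in, with the robot touching nothing.
It also fails if it takes over 72 s, if anything falls off the work surface, if the arm or the gripper's body presses on something with over 40 N, if the wrist force passes 120 N, or if a joint passes its speed limit or range.

### The arm

A 6-joint arm with a two-finger parallel gripper is mounted at the origin on a cart in front of the work surface, level with it; the furniture and walls round the work are solid. World frame = base frame: x ahead of the robot, y to its left, z up, the work surface at z = 0. Lengths are in m, angles in rad, forces in N, time in s.
With the tool pointing down it reaches from about 0.35 to 0.85 m from the base axis. Payload 8.1 kg.
Tool frame: the origin (TCP) lies midway between the tips of the shut fingers; the grasp point (between the pads) lies 19 mm behind it (env.tcp_to_grasp is the distance from the TCP to the grasp point, in m); x points along the fingers, z is the direction in which the jaws open and shut, and the axes are right-handed (so a half turn about x gives the same grasp; the last joint's range is limited). The gripper opens to 93 mm and grips with 3 to 60 N. Pads are 15 mm wide; open, the fingers measure 128 mm over their backs; the gripper's body (75 mm by 188 mm) begins 65 mm behind the grasp point.
Start: joints at [1.032, 0.13, 1.488, -0, 1.523, -0.085], TCP at [0.263, 0.539, 0.219] pointing down, gripper open.
Joint ranges: [-2.96, 2.96], [-0.89, 2.26], [0.02, 2.5], [-1.34, 4.48], [0, 2.73], [-2.66, 2.66]. Speed limits (rad/s): [2.39, 2.39, 2.79, 3.14, 3.14, 3.14].

### API

Orientations are given as a rotation vector (axis times angle).
In Python, from plant import readout, eyes, workorder, env gives the robot as it stands. The module is installed in compiled form; this text tells all that it offers.
- The arm moves only by the shell command python3 -m crank 'ROWS' [FORCE]. ROWS is JSON, a list of rows, each an object with "dp": the shift along the tool's x, y, z in m, a list of three; "twist": the turn, a rotation vector about the tool's x, y, z in rad, a list of three; "hand": the opening, from 0 (shut) to 1 (fully open). In form: [{"dp": [tx, ty, tz], "twist": [wx, wy, wz], "hand": hand}, ...]. A call has 1 to 20 rows; each row is the pose to reach, as a shift and turn from the pose measured when the call began, along the tool's axes at that moment; what a row does not reach only later rows make up. A row lasts 1/12 s, in which the tool goes at most 41.7 mm and 7.16 degrees, less where a joint would pass 70% of its speed; a pose out of reach is approached as far as the arm can. A call with a gripper value outside its range is refused whole. The fingers move at their own pace and stop on an object; FORCE is the grip in N (left out, the last holds). Time passes only in rows, so rows that repeat a pose let the fingers close. It gives the time, the measured TCP pose, the force and the opening at its end, in the units of the state.
- readout.read_state(): the state, without advancing time (a new reading comes with each control period).
- eyes.capture(name): name is "side" or "top" or "wrist"; returns (picture, depth): 480x640x3 uint8, red, green, blue; 480x640 float32, m along the optical axis (not along the pixel's ray), 0 where there is no reading.
- eyes.calibration(name): a dict with "intrinsics" (3x3 intrinsics, pixels), "dist_coeffs" ([k1, k2, p1, p2, k3] as OpenCV has them; the pictures are not rectified), "R" (3x3) and "t" (3): a world point X has camera coordinates R X + t; the wrist camera has in their place "mount" (4x4, takes a point from camera to tool coordinates, whose origin is the TCP and whose axes are the tool frame's). Camera axes: x right, y down, z forward; pixel columns grow to the right and rows downward; lengths in m; the calibration is good to about 2 mm. A picture is of the moment at which its call begins: read the wrist's pose just before it. calibration takes no time and is no camera call.
- workorder.close_job(): hands the job in, once; it reports no verdict.
The state is a dict: "t": time; "qpos": joint angles; "qvel": joint speeds; "joint_torque": joint torques, N m; "ee_pos": TCP position; "tcp_rot": TCP orientation; "ft_force": force on the tool from outside, world axes, zero at the start; "wrist_torque": the same for the moment, N m; "width": opening from 0.0 (shut) to 1.0 (fully open).
Only numpy, scipy, OpenCV 4.12 (cv2) and the standard library are available. Lean on these libraries where they do the work, as an engineer would, in place of code of your own. Each camera call takes 0.05 s, during which the arm holds its last target. There are 200 camera calls.

## Working session

There is one attempt and no reset: what is moved stays moved. The work goes in short steps, Python scripts to look and compute and a shell command to move; the robot and the scene stay as the last step left them, time stands still between calls to the robot, and variables do not carry over. Pictures are saved under pics/ and viewed, about 8 in all and at most 12, crops included, and the job is handed in when it is done.

```bash
mkdir -p pics
python3 - <<'E'
from plant import readout, eyes, workorder, env
import cv2,numpy as np
print(readout.read_state(), env.tcp_to_grasp)
for n in("side","top"):
    im,d=eyes.capture(n); c=eyes.calibration(n)
    cv2.imwrite(f"pics/{n}0.png",im[:,:,::-1]); np.savez(f"{n}0.npz",im=im,d=d)
    print(n,c)
E
```

```text
{'t': 0.0, 'qpos': array([ 1.03158477e+00,  1.31123934e-01,  1.48923758e+00, -2.49377915e-06,
        1.52300780e+00, -8.54046057e-02]), 'qvel': array([-0.00071934, -0.00048148, -0.00078361, -0.00279186,  0.0009343 ,
       -0.00221369]), 'joint_torque': array([-1.18980474e-04, -5.59856629e+01, -4.91753161e+01,  7.67927477e-02,
        3.54787242e-02, -1.31928673e-04]), 'ee_pos': array([0.26273274, 0.53880317, 0.21763259]), 'tcp_rot': array([-0.86963538,  1.39197105,  0.86830427]), 'ft_force': array([-0.13479196, -0.05309452, -0.31976515]), 'wrist_torque': array([-0.03308433, -0.00739332,  0.01257813]), 'width': 1.0012474855147449} 0.0188
side {'intrinsics': array([[478.76179908,   0.        , 316.84449305],
       [  0.        , 478.76179908, 237.66532606],
       [  0.        ,   0.        ,   1.        ]]), 'dist_coeffs': array([-0.08199511,  0.        ,  0.        ,  0.        ,  0.        ]), 'R': array([[ 0.96206642, -0.27246467,  0.01382759],
       [-0.15062773, -0.57275577, -0.80576803],
       [ 0.22746316,  0.77311954, -0.59206983]]), 't': array([-0.58877759,  0.22805725,  1.21867425])}
top {'intrinsics': array([[540.83373801,   0.        , 318.43783993],
       [  0.        , 540.83373801, 230.42652709],
       [  0.        ,   0.        ,   1.        ]]), 'dist_coeffs': array([0.05675004, 0.        , 0.        , 0.        , 0.        ]), 'R': array([[-0.37600922, -0.92653088, -0.01255338],
       [-0.7327912 ,  0.30562194, -0.60795748],
       [ 0.56712797, -0.21939861, -0.79387034]]), 't': array([0.20004905, 0.55927712, 1.33908103])}
```

View pics/side0.png

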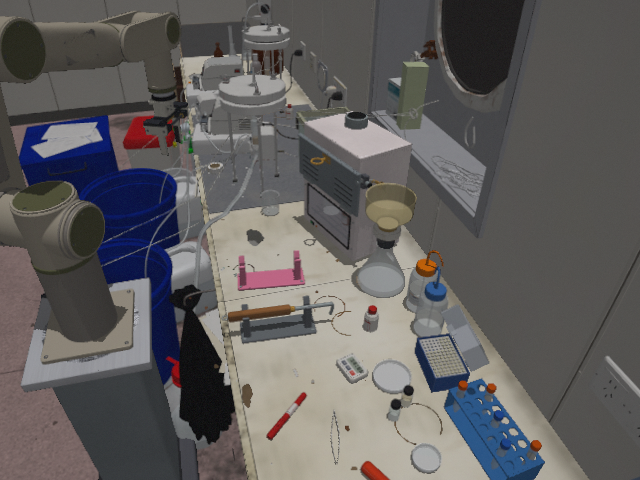

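View pics/top0.png

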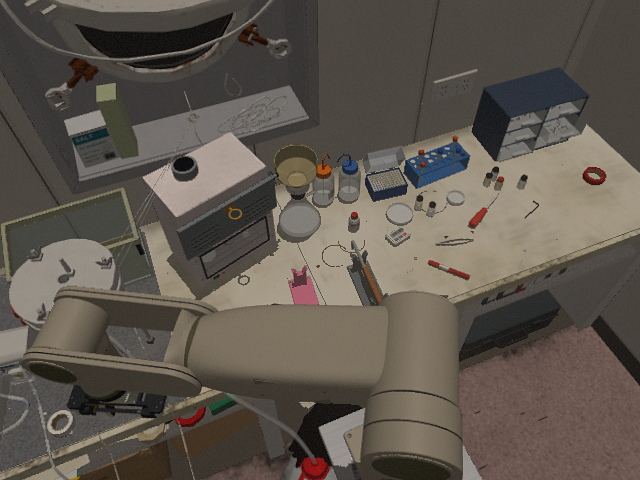

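Side view: pole in grey rest (handle 230–290, 312; hook ~332,308), pink decoy rest (270,275), cabinet with ring at (318,160). Top view: ring (235,213), pole (365,270).

```bash
cat > h.py <<'E'
import numpy as np,cv2
from scipy.spatial.transform import Rotation as Ro
from plant import readout, eyes, env
def cloud(n,d,T=None):
    c=eyes.calibration(n);K=c['intrinsics']
    v,u=np.mgrid[:480,:640]
    p=cv2.undistortPoints(np.stack([u,v],-1).reshape(-1,1,2).astype(float),K,c['dist_coeffs']).reshape(480,640,2)
    X=np.dstack([p,np.ones((480,640))])*d[...,None]
    if 'R' in c: return (X-c['t'])@c['R']
    M=c['mount']; X=X@M[:3,:3].T+M[:3,3]
    return X@T[0].as_matrix().T+T[1]
def load(n,k):
    z=np.load(f"{n}{k}.npz"); return z['im'],z['d'],cloud(n,z['d'])
E
python3 - <<'E'
from h import *
for n in("side","top"):
    im,d,P=load(n,0); ok=d>0
    h=cv2.cvtColor(im,cv2.COLOR_RGB2HSV).astype(int)
    H,S,V=h[...,0],h[...,1],h[...,2]
    reg=ok&(P[...,0]>.2)&(P[...,0]<1)&(abs(P[...,1])<.9)
    # ring
    x0,y0=((300,150) if n=="side" else (222,200))
    w=np.zeros_like(ok); w[y0:y0+25,x0:x0+32]=1
    m=w&(H>8)&(H<25)&(S>150)&reg
    print(n,"ring",m.sum(),np.median(P[m],0),P[m].min(0),P[m].max(0))
    vv,uu=np.nonzero(m); print(uu.min(),uu.max(),vv.min(),vv.max())
    w=np.zeros_like(ok)
    if n=="side": w[300:325,225:295]=1
    else: w[240:305,350:390]=1
    m=w&(H>3)&(H<18)&(S>120)&reg&(P[...,2]>.04)
    Q=P[m]; c=Q.mean(0); _,s,vt=np.linalg.svd(Q-c); pr=(Q-c)@vt[0]
    print("handle",m.sum(),c,vt[0],pr.min(),pr.max(),np.percentile(Q[:,2],[5,50,95]))
    m=ok&(P[...,2]>.355)&(P[...,2]<.38)&(P[...,0]<1.2)&(P[...,1]>0)&(V>120)&(S<60)
    r=cv2.minAreaRect((P[m][:,:2]*1000).astype(np.float32)); print("cab top",m.sum(),r,cv2.boxPoints(r).tolist())
    m=ok&(P[...,2]>.335)&(P[...,2]<.36)&(P[...,0]<1.2)&(V>100)&(S<60)
    if m.sum()>50:
        r=cv2.minAreaRect((P[m][:,:2]*1000).astype(np.float32)); print("cab top",m.sum(),r,cv2.boxPoints(r).tolist())
    print("bench z",np.median(P[reg&(abs(P[...,2])<.02)][:,2]))
def crop(n,k,b,s,o):
    im=load(n,k)[0]; x,y,w,hh=b
    cv2.imwrite(o,cv2.resize(im[y:y+hh,x:x+w,::-1],None,fx=s,fy=s,interpolation=cv2.INTER_CUBIC))
a=load("side",0)[0][285:355,220:350,::-1]; b=load("side",0)[0][100:260,285:425,::-1]
c=load("top",0)[0][130:310,140:400,::-1]
f=lambda x,w,h:cv2.resize(x,(w,h),interpolation=cv2.INTER_CUBIC)
top=np.hstack([f(a,520,280),f(b,245,280)])
cv2.imwrite("pics/c0.png",np.vstack([top,f(c,765,320*0+300)]))
E
```

```text
side ring 43 [0.67144858 0.18431442 0.29776281] [0.64226495 0.16699486 0.28637736] [0.69254804 0.20256047 0.30491147]
311 329 154 164
handle 535 [ 0.42743426 -0.13478326  0.07189415] [-0.99723221  0.07374195  0.00948903] -0.0755586227409231 0.07724764932285229 [0.06147455 0.07367222 0.07843161]
cab top 187 ((591.994873046875, 460.2093811035156), (1491.48828125, 761.3092651367188), 59.39078903198242) [[-115.33724975585938, 12.19873046875], [539.8912963867188, -375.44451904296875], [1299.3270263671875, 908.2200317382812], [644.0984497070312, 1295.86328125]]
cab top 3337 ((786.3453369140625, 773.55908203125), (2203.63525390625, 951.806640625), 64.9363021850586) [[-111.50384521484375, -22.9036865234375], [750.67822265625, -426.1134033203125], [1684.194580078125, 1570.0218505859375], [822.012451171875, 1973.2315673828125]]
bench z 0.0011612099923000345
top ring 109 [0.67067581 0.18997995 0.29404549] [0.63788011 0.16697691 0.26149938] [0.69190773 0.21145236 0.3058887 ]
223 241 203 219
handle 215 [ 0.43908113 -0.12996475  0.07364956] [-0.99664099  0.07874465  0.02249464] -0.07314061403736165 0.06162109563912262 [0.06789475 0.07379134 0.07960758]
cab top 203 ((688.872314453125, 408.2549133300781), (216.88119506835938, 687.6807861328125), 27.288572311401367) [[434.8589172363281, 664.11181640625], [750.1414794921875, 52.963958740234375], [942.8857421875, 152.39801025390625], [627.6031494140625, 763.5458984375]]
cab top 4625 ((687.981201171875, 363.5285339355469), (548.0682373046875, 967.5713500976562), 74.33417510986328) [[148.1703643798828, 230.30877685546875], [1079.79931640625, -30.9608154296875], [1227.7919921875, 496.748291015625], [296.1630859375, 758.0178833007812]]
bench z -0.0009163380913857654
```

View pics/c0.png

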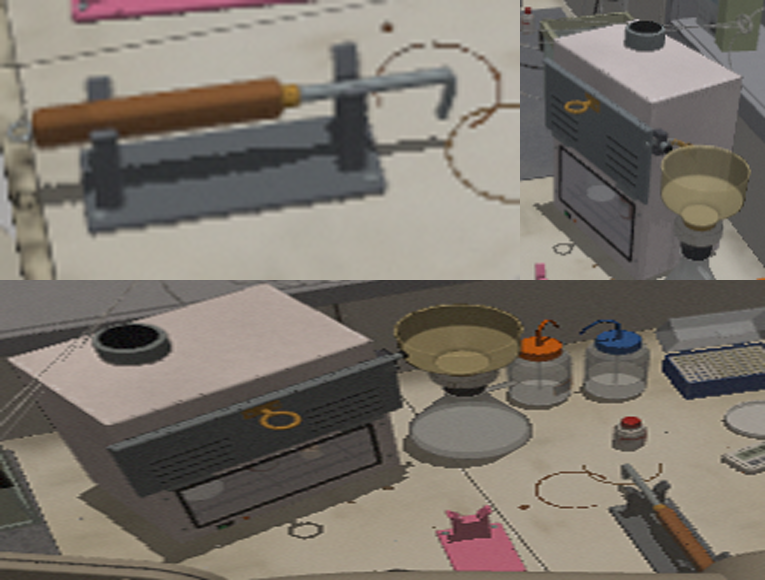

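Run:
```python
from h import *
for n,boxs in(("side",dict(hatch=(332,170,355,195),win=(308,195,345,235),topf=(330,125,380,145))),("top",dict(hatch=(190,222,225,240),hatch2=(245,200,265,215),topf=(190,155,250,175)))):
    im,d,P=load(n,0)
    for k,(a,b,c,e) in boxs.items():
        Q=P[b:e,a:c].reshape(-1,3); Q=Q[d[b:e,a:c].ravel()>0]
        for _ in range(4):
            c0=Q.mean(0); nrm=np.linalg.svd(Q-c0)[2][2]; r=(Q-c0)@nrm; Q=Q[abs(r)<max(.003,2*r.std())]
        print(n,k,len(Q),c0,nrm,r.std(), "yaw",np.arctan2(nrm[1]*np.sign(nrm[0]),abs(nrm[0])))
# ring: pixels colour, horizontal circle fit with z 0.294±0.01
S=[]
for n,(x0,y0) in (("side",(300,150)),("top",(222,200))):
    im,d,P=load(n,0);c=eyes.calibration(n)
    h=cv2.cvtColor(im,cv2.COLOR_RGB2HSV).astype(int)
    m=np.zeros((480,640),bool); m[y0:y0+25,x0:x0+35]=1
    m&=(h[...,0]>8)&(h[...,0]<25)&(h[...,1]>130)
    vv,uu=np.nonzero(m)
    p=cv2.undistortPoints(np.stack([uu,vv],-1).reshape(-1,1,2).astype(float),c['intrinsics'],c['dist_coeffs']).reshape(-1,2)
    D=np.c_[p,np.ones(len(p))]@c['R']; o=-c['R'].T@c['t']
    X=o+D*((.294-o[2])/D[:,2])[:,None]
    print(n,len(X),"ring@z.294 xy min/max",X.min(0),X.max(0)); 
    cv2.imwrite(f"m_{n}.png",m.astype(np.uint8)*255)
    Xs=X
    from scipy.optimize import least_squares
    f=least_squares(lambda q:np.hypot(Xs[:,0]-q[0],Xs[:,1]-q[1])-.016,[.66,.187],loss='soft_l1',f_scale=.002)
    print("circle",f.x,np.median(abs(f.fun)))
```

```text
side hatch 497 [0.7147185  0.11369103 0.25852134] [ 0.95766914  0.2871941  -0.01973254] 0.001388003595263048 yaw 0.2913546300371476
side win 1174 [0.69809506 0.21167702 0.08992109] [9.55881728e-01 2.93751486e-01 4.31397675e-04] 0.0023228015146451856 yaw 0.2981491457561791
side topf 895 [0.77708474 0.2059357  0.3517201 ] [-1.11520707e-03 -5.16306729e-04  9.99999245e-01] 0.001147558166771802 yaw 0.43358677080158525
top hatch 557 [0.66577398 0.26503544 0.2502948 ] [0.95290035 0.30326882 0.00299016] 0.001929771767536528 yaw 0.3081225813122147
top hatch2 259 [0.71078511 0.11952085 0.23239086] [0.95571442 0.29419273 0.00778379] 0.001859312899858861 yaw 0.2986200851495486
top topf 1002 [0.78993802 0.17129597 0.3495537 ] [-0.01865585  0.00442442 -0.99981617] 0.0021141208211158343 yaw -0.23285796991413807
side 83 ring@z.294 xy min/max [0.64295898 0.16597456 0.294     ] [0.69887935 0.22362096 0.294     ]
circle [0.6667288  0.18889101] 0.00571418230810501
top 132 ring@z.294 xy min/max [0.63846184 0.16698793 0.294     ] [0.69811783 0.21220782 0.294     ]
circle [0.66456649 0.18773764] 0.0060725584540088275
```

```bash
cat >> h.py <<'E'
CY=.298
def Rt(yaw,pitch=0,flip=1):
    # pole frame: x along pole (yaw, nose up by pitch), z up; tool x = -pole z, tool z = flip*pole y
    P=(Ro.from_euler('z',yaw)*Ro.from_euler('y',-pitch)).as_matrix()
    x=-P[:,2]; z=flip*P[:,1]; return Ro.from_matrix(np.c_[x,np.cross(z,x),z])
def goal(g,yaw,pitch=0,flip=1,s=None):
    "grasp point g -> dp, twist"
    s=s or readout.read_state(); R0=Ro.from_rotvec(s['tcp_rot']); R1=Rt(yaw,pitch,flip)
    t=np.array(g)+R1.apply([env.tcp_to_grasp,0,0])
    dp=R0.inv().apply(t-s['ee_pos']); tw=(R0.inv()*R1).as_rotvec()
    print("dp",dp.round(4).tolist(),"twist",tw.round(4).tolist(),"rows>=",round(max(np.linalg.norm(dp)/.0417,np.linalg.norm(tw)/.125),1))
def st():
    s=readout.read_state(); R=Ro.from_rotvec(s['tcp_rot'])
    print("t",round(s['t'],2),"grasp",(s['ee_pos']-R.apply([env.tcp_to_grasp,0,0])).round(4),"F",s['ft_force'].round(2),"Fcab",Ro.from_euler('z',-CY).apply(s['ft_force']).round(2),"w",round(s['width'],3),"q",s['qpos'].round(2)); return s
E
python3 - <<'E'
from h import *
st()
for f in(1,-1): print(f); goal([.460,-.1345,.20],-.076,0,f)
C=Ro.from_euler('z',-CY)
for n in("side","top"):
    im,d,P=load(n,0);c=eyes.calibration(n)
    m=cv2.imread(f"m_{n}.png",0)>0; vv,uu=np.nonzero(m)
    p=cv2.undistortPoints(np.stack([uu,vv],-1).reshape(-1,1,2).astype(float),c['intrinsics'],c['dist_coeffs']).reshape(-1,2)
    D=np.c_[p,np.ones(len(p))]@c['R']; o=-c['R'].T@c['t']
    X=C.apply(o+D*((.294-o[2])/D[:,2])[:,None])
    print(n,"cab x",np.percentile(X[:,0],[0,2,50,98]).round(4),"y of front part",[ (X[(X[:,0]<q)][:,1].min().round(4),X[(X[:,0]<q)][:,1].max().round(4)) for q in(.67,.68,.69)])
E
```

```text
t 0.1 grasp [0.2628 0.5389 0.2365] F [-0.06  0.54 -1.09] Fcab [ 0.1   0.53 -1.09] w 0.996 q [ 1.03  0.13  1.49 -0.    1.52 -0.09]
1
dp [0.0373, -0.4725, -0.5187] twist [-0.3778, -0.0016, -0.0004] rows>= 16.8
-1
dp [0.0373, -0.4725, -0.5187] twist [2.7638, -0.0006, 0.0022] rows>= 22.1
side cab x [0.6687 0.6708 0.7002 0.7257] y of front part [(np.float64(-0.0128), np.float64(-0.0128)), (np.float64(-0.033), np.float64(0.0027)), (np.float64(-0.033), np.float64(0.0064))]
top cab x [0.6631 0.6651 0.6972 0.7188] y of front part [(np.float64(-0.0303), np.float64(-0.0044)), (np.float64(-0.034), np.float64(0.0018)), (np.float64(-0.034), np.float64(0.0019))]
```

```bash
python3 -m crank '[{"dp":[0.037,-0.4725,-0.5187],"twist":[-0.378,0,0],"hand":1},{"dp":[0.037,-0.4725,-0.5187],"twist":[-0.378,0,0],"hand":1},{"dp":[0.037,-0.4725,-0.5187],"twist":[-0.378,0,0],"hand":1},{"dp":[0.037,-0.4725,-0.5187],"twist":[-0.378,0,0],"hand":1},{"dp":[0.037,-0.4725,-0.5187],"twist":[-0.378,0,0],"hand":1},{"dp":[0.037,-0.4725,-0.5187],"twist":[-0.378,0,0],"hand":1},{"dp":[0.037,-0.4725,-0.5187],"twist":[-0.378,0,0],"hand":1},{"dp":[0.037,-0.4725,-0.5187],"twist":[-0.378,0,0],"hand":1},{"dp":[0.037,-0.4725,-0.5187],"twist":[-0.378,0,0],"hand":1},{"dp":[0.037,-0.4725,-0.5187],"twist":[-0.378,0,0],"hand":1},{"dp":[0.037,-0.4725,-0.5187],"twist":[-0.378,0,0],"hand":1},{"dp":[0.037,-0.4725,-0.5187],"twist":[-0.378,0,0],"hand":1},{"dp":[0.037,-0.4725,-0.5187],"twist":[-0.378,0,0],"hand":1},{"dp":[0.037,-0.4725,-0.5187],"twist":[-0.378,0,0],"hand":1},{"dp":[0.037,-0.4725,-0.5187],"twist":[-0.378,0,0],"hand":1},{"dp":[0.037,-0.4725,-0.5187],"twist":[-0.378,0,0],"hand":1},{"dp":[0.037,-0.4725,-0.5187],"twist":[-0.378,0,0],"hand":1},{"dp":[0.037,-0.4725,-0.5187],"twist":[-0.378,0,0],"hand":1},{"dp":[0.037,-0.4725,-0.5187],"twist":[-0.378,0,0],"hand":1},{"dp":[0.037,-0.4725,-0.5187],"twist":[-0.378,0,0],"hand":1}]'
python3 - <<'E'
from h import *
s=st(); R=Ro.from_rotvec(s['tcp_rot'])
im,d=eyes.capture("wrist"); P=cloud("wrist",d,(R,s['ee_pos'])); np.savez("w1.npz",im=im,d=d,P=P)
cv2.imwrite("pics/w1.png",im[:,:,::-1])
h=cv2.cvtColor(im,cv2.COLOR_RGB2HSV).astype(int)
m=(d>0)&(h[...,0]>3)&(h[...,0]<18)&(h[...,1]>120)&(P[...,2]>.045)&(P[...,2]<.1)
Q=P[m][:,:2]; print(m.sum(),P[m].min(0),P[m].max(0),np.median(P[m],0))
r=cv2.minAreaRect((Q*1000).astype(np.float32)); print(r)
goal([.460,-.1345,.064],-.076)
E
```

```text
t: 1.77
ee_pos: [0.4595, -0.1342, 0.1809]
tcp_rot: [-1.152, 1.246, 1.154]
ft_force: [-0.1, -0.1, 0.2]
width: 0.998
t 1.77 grasp [ 0.4595 -0.1342  0.1997] F [-0.06 -0.14  0.17] Fcab [-0.09 -0.11  0.17] w 0.998 q [-0.39 -0.18  1.86 -0.    1.46 -1.88]
4455 [ 0.34849959 -0.1861867   0.0594675 ] [ 0.69754955 -0.11624302  0.07804102] [ 0.41611027 -0.12921654  0.07523713]
((524.5634155273438, -145.39117431640625), (28.01994514465332, 354.45404052734375), 81.04815673828125)
dp [0.1359, -0.0006, -0.0007] twist [0.0005, -0.0008, -0.0016] rows>= 3.3
```

View pics/w1.png

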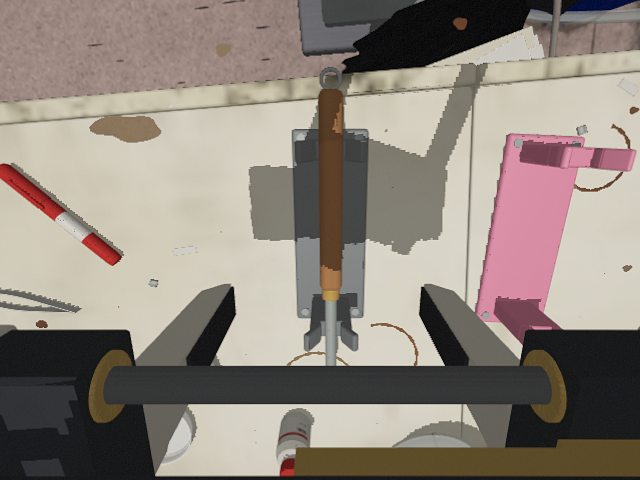

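Run:
```python
from h import *
z=np.load("w1.npz");im,d,P=z['im'],z['d'],z['P']
h=cv2.cvtColor(im,cv2.COLOR_RGB2HSV).astype(int)
w=np.zeros((480,640),bool); w[80:300,300:360]=1
m=w&(d>0)&(h[...,0]>3)&(h[...,0]<18)&(h[...,1]>110)&(P[...,2]>.05)
Q=P[m]; print(cv2.minAreaRect((Q[:,:2]*1000).astype(np.float32)),np.percentile(Q[:,2],[5,50,95]))
for a in np.arange(.35,.52,.03):
    k=Q[(Q[:,0]>a)&(Q[:,0]<a+.03)]; print(round(a+.015,3),k[:,1].min().round(4),k[:,1].max().round(4),np.percentile(k[:,2],90).round(4))
k=w&(d>0)&(P[...,2]>.05); k[:300]=0
```

```text
((429.8193359375, -129.98085021972656), (17.268360137939453, 162.68272399902344), 85.79247283935547) [0.07272204 0.07522738 0.07664636]
0.365 -0.1346 -0.1161 0.0763
0.395 -0.137 -0.1179 0.0763
0.425 -0.1387 -0.1205 0.0764
0.455 -0.1411 -0.1224 0.0764
0.485 -0.1429 -0.1244 0.0763
0.515 -0.1397 -0.1279 0.0749
```

```bash
python3 -m crank '[{"dp":[0.034,0.001,0.002],"twist":[0,0,0],"hand":1},{"dp":[0.068,0.001,0.002],"twist":[0,0,0],"hand":1},{"dp":[0.102,0.001,0.002],"twist":[0,0,0],"hand":1},{"dp":[0.136,0.001,0.002],"twist":[0,0,0],"hand":1},{"dp":[0.136,0.001,0.002],"twist":[0,0,0],"hand":1},{"dp":[0.136,0.001,0.002],"twist":[0,0,0],"hand":0},{"dp":[0.136,0.001,0.002],"twist":[0,0,0],"hand":0},{"dp":[0.136,0.001,0.002],"twist":[0,0,0],"hand":0},{"dp":[0.136,0.001,0.002],"twist":[0,0,0],"hand":0},{"dp":[0.136,0.001,0.002],"twist":[0,0,0],"hand":0},{"dp":[0.136,0.001,0.002],"twist":[0,0,0],"hand":0},{"dp":[0.136,0.001,0.002],"twist":[0,0,0],"hand":0},{"dp":[0.136,0.001,0.002],"twist":[0,0,0],"hand":0},{"dp":[0.136,0.001,0.002],"twist":[0,0,0],"hand":0},{"dp":[0.136,0.001,0.002],"twist":[0,0,0],"hand":0},{"dp":[0.136,0.001,0.002],"twist":[0,0,0],"hand":0}]' 50
python3 - <<'E'
from h import *
s=st(); np.save("grasp.npy",np.r_[s['ee_pos'],s['tcp_rot']]); print(s['ee_pos'],s['tcp_rot'],s['wrist_torque'])
E
```

```text
t: 3.15
ee_pos: [0.4585, -0.1317, 0.0451]
tcp_rot: [-1.153, 1.246, 1.154]
ft_force: [0.6, -0.2, 0.1]
width: 0.261
t 3.15 grasp [ 0.4585 -0.1317  0.0639] F [ 0.55 -0.18  0.08] Fcab [ 0.48 -0.33  0.08] w 0.261 q [-0.39 -0.04  2.   -0.    1.19 -1.88]
[ 0.45850208 -0.13172127  0.04508641] [-1.15306742  1.2457548   1.15432573] [ 0.02532386  0.02740743 -0.03623162]
```

```bash
python3 -m crank '[{"dp":[0,0,0],"twist":[0,0,0],"hand":0},{"dp":[0,0,0],"twist":[0,0,0],"hand":0},{"dp":[0,0,0],"twist":[0,0,0],"hand":0},{"dp":[0,0,0],"twist":[0,0,0],"hand":0}]' 50
python3 - <<'E'
from h import *
s=st(); np.save("grasp.npy",np.r_[s['ee_pos'],s['tcp_rot']]); print(s['ee_pos'],s['tcp_rot'],s['wrist_torque'])
E
```

```text
t: 3.48
ee_pos: [0.4584, -0.1317, 0.045]
tcp_rot: [-1.153, 1.246, 1.155]
ft_force: [0.1, 0.6, 0.7]
width: 0.19
t 3.48 grasp [ 0.4584 -0.1317  0.0638] F [0.1  0.61 0.74] Fcab [0.28 0.55 0.74] w 0.19 q [-0.39 -0.04  2.   -0.    1.19 -1.88]
[ 0.45840253 -0.13170937  0.04497693] [-1.15293251  1.24589888  1.15452109] [-0.03501598  0.00310209  0.0387528 ]
```

```bash
python3 -m crank '[{"dp":[-0.015,0,0],"twist":[0,0,0],"hand":0},{"dp":[-0.035,0,0],"twist":[0,0,0],"hand":0},{"dp":[-0.06,0,0],"twist":[0,0,0],"hand":0},{"dp":[-0.09,0,0],"twist":[0,0,0],"hand":0},{"dp":[-0.12,0,0],"twist":[0,0,0],"hand":0},{"dp":[-0.15,0,0],"twist":[0,0,0],"hand":0},{"dp":[-0.18,0,0],"twist":[0,0,0],"hand":0},{"dp":[-0.21,0,0],"twist":[0,0,0],"hand":0},{"dp":[-0.24,0,0],"twist":[0,0,0],"hand":0},{"dp":[-0.27,0,0],"twist":[0,0,0],"hand":0},{"dp":[-0.295,0,0],"twist":[0,0,0],"hand":0},{"dp":[-0.311,0,0],"twist":[0,0,0],"hand":0},{"dp":[-0.311,0,0],"twist":[0,0,0],"hand":0}]' 55
python3 - <<'E'
from h import *
st(); goal([.514,.1417,.375],.298+.003)
E
```

```text
t: 4.57
ee_pos: [0.4602, -0.132, 0.3602]
tcp_rot: [-1.157, 1.243, 1.149]
ft_force: [0.3, 0.5, -1.1]
width: 0.191
t 4.57 grasp [ 0.4602 -0.1319  0.379 ] F [ 0.28  0.45 -1.06] Fcab [ 0.4   0.35 -1.06] w 0.191 q [-0.39 -0.22  1.57 -0.    1.78 -1.88]
dp [0.0034, -0.033, 0.277] twist [-0.3765, -0.0034, 0.0036] rows>= 6.7
```

```bash
python3 -m crank '[{"dp":[0,-0.003,0.025],"twist":[-0.03,0,0],"hand":0},{"dp":[0,-0.006,0.055],"twist":[-0.07,0,0],"hand":0},{"dp":[0,-0.01,0.085],"twist":[-0.11,0,0],"hand":0},{"dp":[0,-0.014,0.115],"twist":[-0.15,0,0],"hand":0},{"dp":[0,-0.018,0.145],"twist":[-0.19,0,0],"hand":0},{"dp":[0,-0.021,0.175],"twist":[-0.23,0,0],"hand":0},{"dp":[0,-0.025,0.205],"twist":[-0.27,0,0],"hand":0},{"dp":[0,-0.028,0.235],"twist":[-0.31,0,0],"hand":0},{"dp":[0,-0.031,0.26],"twist":[-0.35,0,0],"hand":0},{"dp":[0.002,-0.033,0.277],"twist":[-0.373,0,0],"hand":0},{"dp":[0.003,-0.033,0.277],"twist":[-0.373,0,0],"hand":0},{"dp":[0.003,-0.033,0.277],"twist":[-0.373,0,0],"hand":0}]' 55
python3 - <<'E'
from h import *
s=st(); R=Ro.from_rotvec(s['tcp_rot'])
D={}
for n in("side","top","wrist"):
    im,d=eyes.capture(n); D[n]=im; np.savez(f"{n}2.npz",im=im,d=d)
C=Ro.from_euler('z',CY)
def proj(n,X):
    c=eyes.calibration(n); return cv2.projectPoints(np.atleast_2d(X),cv2.Rodrigues(c['R'])[0],c['t'],c['intrinsics'],c['dist_coeffs'])[0].reshape(-1,2)
g=s['ee_pos']-R.apply([env.tcp_to_grasp,0,0]); M=R.as_matrix(); px,pz=-M[:,1],-M[:,0]
tip=g+px*.148-pz*.036; root=g+px*.153
ring=np.array([.6556,.1851,.294]); print("tip",tip)
outs=[]
for n,cx,cy in(("side",320,155),("top",240,210)):
    x,y=cx-40,cy-45
    a=cv2.resize(D[n][y:y+75,x:x+80,::-1],None,fx=5,fy=5,interpolation=cv2.INTER_CUBIC)
    for X,col in((tip,(0,0,255)),(root,(0,255,0)),(ring,(255,0,0))):
        u=proj(n,X)[0]; cv2.drawMarker(a,(int((u[0]-x+.5)*5),int((u[1]-y+.5)*5)),col,0,10,1)
    outs.append(a)
cv2.imwrite("pics/p2.png",np.hstack(outs))
E
```

```text
t: 5.57
ee_pos: [0.5134, 0.1422, 0.3543]
tcp_rot: [-1.429, 1.055, 1.424]
ft_force: [0.1, -0.5, -1.8]
width: 0.19
t 5.57 grasp [0.5134 0.1423 0.3731] F [ 0.09 -0.52 -1.78] Fcab [-0.07 -0.53 -1.78] w 0.19 q [ 0.18 -0.07  1.45 -0.    1.76 -1.69]
tip [0.65482898 0.18575403 0.33701934]
```

View pics/p2.png

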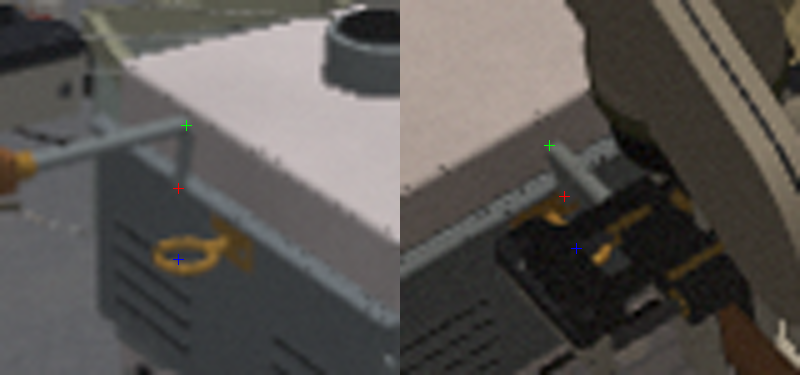

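Side crop: hook tip (187,186) directly over ring centre (185,255), the markers agree with both to ~1.5 px; the top crop is mostly hidden by the gripper but consistent. Drop in.

```bash
python3 -m crank '[{"dp":[0.012,0,0],"twist":[0,0,0],"hand":0},{"dp":[0.024,0,0],"twist":[0,0,0],"hand":0},{"dp":[0.03,0,0],"twist":[0,0,0],"hand":0},{"dp":[0.035,0,0],"twist":[0,0,0],"hand":0},{"dp":[0.04,0,0],"twist":[0,0,0],"hand":0},{"dp":[0.044,0,0],"twist":[0,0,0],"hand":0},{"dp":[0.044,0,0],"twist":[0,0,0],"hand":0}]' 55
python3 - <<'E'
from h import *
st(); im,d=eyes.capture("side")
cv2.imwrite("pics/s3.png",cv2.resize(im[100:190,270:380,::-1],None,fx=6,fy=6,interpolation=cv2.INTER_CUBIC))
E
```

```text
t: 6.3
ee_pos: [0.5137, 0.1404, 0.311]
tcp_rot: [-1.428, 1.056, 1.421]
ft_force: [0.1, 0.4, -1.6]
width: 0.192
t 6.3 grasp [0.5137 0.1405 0.3298] F [ 0.1   0.38 -1.57] Fcab [ 0.21  0.33 -1.57] w 0.192 q [ 0.17 -0.07  1.53 -0.    1.68 -1.69]
```

View pics/s3.png

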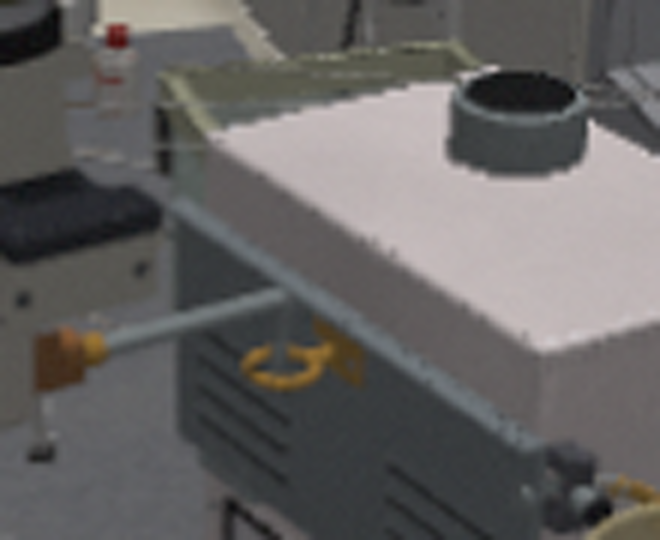

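```bash
python3 -m crank '[{"dp":[0.004,0,0.001],"twist":[0,0,0],"hand":0},{"dp":[0.008,0,0.001],"twist":[0,0,0],"hand":0},{"dp":[0.012,0,0.001],"twist":[0,0,0],"hand":0},{"dp":[0.017,0,0.001],"twist":[0,0,0],"hand":0},{"dp":[0.018,0,0.001],"twist":[0,0,0],"hand":0},{"dp":[0.018,0,0.001],"twist":[0,0,0],"hand":0}]' 60
python3 - <<'E'
from h import *
st()
E
python3 -m crank '[{"dp":[0,0.001,0],"twist":[0,0,0],"hand":0},{"dp":[0,0.002,0],"twist":[0,0,0],"hand":0},{"dp":[0,0.003,0],"twist":[0,0,0],"hand":0},{"dp":[0,0.004,0],"twist":[0,0,0],"hand":0},{"dp":[0,0.005,0],"twist":[0,0,0],"hand":0},{"dp":[0,0.005,0],"twist":[0,0,0],"hand":0}]'
python3 - <<'E'
from h import *
st()
E
```

```text
t: 6.85
ee_pos: [0.5132, 0.1414, 0.2928]
tcp_rot: [-1.427, 1.057, 1.422]
ft_force: [0.7, -0.8, -2.0]
width: 0.184
t 6.85 grasp [0.5132 0.1414 0.3116] F [ 0.68 -0.84 -2.01] Fcab [ 0.4  -1.   -2.01] w 0.184 q [ 0.18 -0.07  1.56 -0.    1.65 -1.69]
t: 7.35
ee_pos: [0.5084, 0.1399, 0.293]
tcp_rot: [-1.427, 1.057, 1.421]
ft_force: [-0.5, 0.6, -1.9]
width: 0.193
t 7.35 grasp [0.5083 0.14   0.3118] F [-0.51  0.59 -1.87] Fcab [-0.31  0.71 -1.87] w 0.193 q [ 0.17 -0.09  1.57 -0.    1.65 -1.69]
```

```bash
for i in 1; do python3 -m crank '[{"dp":[0,0.001,0],"twist":[0,0,0],"hand":0},{"dp":[0,0.002,0],"twist":[0,0,0],"hand":0},{"dp":[0,0.002,0],"twist":[0,0,0],"hand":0}]' >/dev/null; python3 -c "from h import *;st()"; done
python3 -m crank '[{"dp":[0,0.001,0],"twist":[0,0,0],"hand":0},{"dp":[0,0.0015,0],"twist":[0,0,0],"hand":0},{"dp":[0,0.0015,0],"twist":[0,0,0],"hand":0}]' >/dev/null; python3 -c "from h import *;st()"
python3 -m crank '[{"dp":[0,0.001,0],"twist":[0,0,0],"hand":0},{"dp":[0,0.0015,0],"twist":[0,0,0],"hand":0},{"dp":[0,0.0015,0],"twist":[0,0,0],"hand":0}]' >/dev/null; python3 -c "from h import *;st()"
```

```text
t 7.6 grasp [0.5063 0.1393 0.3119] F [ 0.98 -0.37 -1.69] Fcab [ 0.83 -0.65 -1.69] w 0.189 q [ 0.17 -0.09  1.58 -0.    1.65 -1.69]
t 7.85 grasp [0.505  0.1389 0.312 ] F [ 1.9   0.92 -2.11] Fcab [ 2.08  0.33 -2.11] w 0.186 q [ 0.17 -0.1   1.58 -0.    1.65 -1.69]
t 8.1 grasp [0.5038 0.1386 0.3119] F [ 4.95  1.42 -2.68] Fcab [ 5.15 -0.1  -2.68] w 0.184 q [ 0.17 -0.1   1.59 -0.    1.65 -1.69]
```

```bash
cat >> h.py <<'E'
g0c=None
def grip(th,off=0):
    ph=th/2
    r=lambda a,v:np.array([np.cos(a)*v[0]-np.sin(a)*v[1],np.sin(a)*v[0]+np.cos(a)*v[1]])
    B=r(th,(-.058,.116))   # x back, z up; opening: top comes forward
    return B-r(ph,(.1435,-.018)),ph
def arc(a,b,n):
    Ga,pa=grip(a)
    for k in range(1,n+1):
        G,p=grip(a+(b-a)*k/n)
        # TCP = grasp - z_pole*tg
        T=lambda G,p:G-env.tcp_to_grasp*np.array([-np.sin(p),np.cos(p)])
        D=T(G,p)-T(Ga,pa); xl=np.array([np.cos(pa),np.sin(pa)]); zl=np.array([-np.sin(pa),np.cos(pa)])
        print(round(a+(b-a)*k/n,3),"dp",[round(-D@zl,4),round(-D@xl,4),0],"twist z",round(p-pa,4))
E
python3 - <<'E'
from h import *
# sign of twist about tool z for nose-up
print((Rt(.298,0).inv()*Rt(.298,.1)).as_rotvec())
print(grip(0),grip(.1))
for a,b in((0,.08),(.08,.2),(.2,.3),(.3,.38)): arc(a,b,4)
for a in np.arange(.38,.7,.08): arc(a,a+.08,4)
E
```

```text
[ 2.22137151e-16 -5.55342876e-17 -1.00000000e-01]
(array([-0.2015,  0.134 ]), 0.0) (array([-0.21351121,  0.12043564]), 0.05)
0.02 dp [np.float64(0.0026), np.float64(0.0023), 0] twist z 0.01
0.04 dp [np.float64(0.0053), np.float64(0.0045), 0] twist z 0.02
0.06 dp [np.float64(0.008), np.float64(0.0068), 0] twist z 0.03
0.08 dp [np.float64(0.0107), np.float64(0.0089), 0] twist z 0.04
0.11 dp [np.float64(0.0041), np.float64(0.0034), 0] twist z 0.015
0.14 dp [np.float64(0.0083), np.float64(0.0066), 0] twist z 0.03
0.17 dp [np.float64(0.0125), np.float64(0.0098), 0] twist z 0.045
0.2 dp [np.float64(0.0169), np.float64(0.0128), 0] twist z 0.06
0.225 dp [np.float64(0.0036), np.float64(0.0027), 0] twist z 0.0125
0.25 dp [np.float64(0.0072), np.float64(0.0053), 0] twist z 0.025
0.275 dp [np.float64(0.0109), np.float64(0.0079), 0] twist z 0.0375
0.3 dp [np.float64(0.0146), np.float64(0.0104), 0] twist z 0.05
0.32 dp [np.float64(0.0029), np.float64(0.0021), 0] twist z 0.01
0.34 dp [np.float64(0.0059), np.float64(0.0041), 0] twist z 0.02
0.36 dp [np.float64(0.009), np.float64(0.0061), 0] twist z 
[... 398 characters left out ...]
p.float64(0.0063), np.float64(0.0039), 0] twist z 0.02
0.52 dp [np.float64(0.0095), np.float64(0.0057), 0] twist z 0.03
0.54 dp [np.float64(0.0127), np.float64(0.0076), 0] twist z 0.04
0.56 dp [np.float64(0.0032), np.float64(0.0019), 0] twist z 0.01
0.58 dp [np.float64(0.0064), np.float64(0.0037), 0] twist z 0.02
0.6 dp [np.float64(0.0097), np.float64(0.0055), 0] twist z 0.03
0.62 dp [np.float64(0.013), np.float64(0.0073), 0] twist z 0.04
0.64 dp [np.float64(0.0033), np.float64(0.0018), 0] twist z 0.01
0.66 dp [np.float64(0.0066), np.float64(0.0036), 0] twist z 0.02
0.68 dp [np.float64(0.0099), np.float64(0.0053), 0] twist z 0.03
0.7 dp [np.float64(0.0133), np.float64(0.007), 0] twist z 0.04
```

```bash
python3 -m crank '[{"dp":[0.001,0.001,0],"twist":[0,0,-0.004],"hand":0},{"dp":[0.002,0.002,0],"twist":[0,0,-0.008],"hand":0},{"dp":[0.002,0.002,0],"twist":[0,0,-0.008],"hand":0}]' >/dev/null; python3 -c "from h import *;st()"
python3 -m crank '[{"dp":[0.001,0.0007,0],"twist":[0,0,-0.004],"hand":0},{"dp":[0.0018,0.0014,0],"twist":[0,0,-0.007],"hand":0},{"dp":[0.0018,0.0014,0],"twist":[0,0,-0.007],"hand":0}]' >/dev/null; python3 -c "from h import *;st()"
```

```text
t 8.35 grasp [0.5023 0.1381 0.3098] F [ 5.96  1.76 -4.29] Fcab [ 6.21 -0.07 -4.29] w 0.19 q [ 0.17 -0.11  1.6  -0.    1.64 -1.7 ]
t 8.6 grasp [0.5011 0.1377 0.308 ] F [ 4.59  1.48 -1.78] Fcab [ 4.83  0.07 -1.78] w 0.191 q [ 0.17 -0.13  1.62 -0.    1.63 -1.7 ]
```

```bash
cat >> h.py <<'E'
def th():
    s=st(); R=Ro.from_rotvec(s['tcp_rot']); M=R.as_matrix(); C=Ro.from_euler('z',-CY)
    g=C.apply(s['ee_pos']-R.apply([env.tcp_to_grasp,0,0])); p=np.arcsin(-M[2,1])
    b=g[[0,2]]+np.array([np.cos(p)*.1435+np.sin(p)*.018,np.sin(p)*.1435-np.cos(p)*.018])-np.array([.725,.178])
    print("  theta by x(bar):",round(np.arccos(min(1,-b[0]/.1297)) and np.arctan2(.116,.058)-np.arccos(np.clip(-b[0]/.1297,-1,1)),3),"bar",b.round(4),"r",np.hypot(*b).round(4),"pitch",p.round(3),"cy",g[1].round(4))
E
python3 -c "from h import *;th()"
python3 -m crank '[{"dp":[0.0013,0.0012,0],"twist":[0,0,-0.005],"hand":0},{"dp":[0.0026,0.0024,0],"twist":[0,0,-0.01],"hand":0},{"dp":[0.0039,0.0036,0],"twist":[0,0,-0.015],"hand":0},{"dp":[0.0053,0.0047,0],"twist":[0,0,-0.02],"hand":0},{"dp":[0.0053,0.0047,0],"twist":[0,0,-0.02],"hand":0}]' >/dev/null; python3 -c "from h import *;th()"
python3 -m crank '[{"dp":[0.0013,0.0012,0],"twist":[0,0,-0.005],"hand":0},{"dp":[0.0026,0.0024,0],"twist":[0,0,-0.01],"hand":0},{"dp":[0.0039,0.0036,0],"twist":[0,0,-0.015],"hand":0},{"dp":[0.0053,0.0047,0],"twist":[0,0,-0.02],"hand":0},{"dp":[0.0053,0.0047,0],"twist":[0,0,-0.02],"hand":0}]' >/dev/null; python3 -c "from h import *;th()"
```

```text
t 8.6 grasp [0.5011 0.1377 0.308 ] F [ 4.59  1.48 -1.78] Fcab [ 4.83  0.07 -1.78] w 0.191 q [ 0.17 -0.13  1.62 -0.    1.63 -1.7 ]
  theta by x(bar): 0.033 bar [-0.0618  0.1147] r 0.1303 pitch 0.019 cy -0.0155
t 9.02 grasp [0.4962 0.1362 0.3024] F [ 2.9   0.81 -2.3 ] Fcab [ 3.01 -0.08 -2.3 ] w 0.188 q [ 0.17 -0.16  1.66  0.    1.6  -1.7 ]
  theta by x(bar): 0.076 bar [-0.0666  0.1121] r 0.1304 pitch 0.04 cy -0.0155
t 9.43 grasp [0.4912 0.1347 0.2967] F [ 1.21  0.14 -1.4 ] Fcab [ 1.2  -0.22 -1.4 ] w 0.188 q [ 0.16 -0.19  1.7   0.    1.58 -1.7 ]
  theta by x(bar): 0.121 bar [-0.0716  0.1093] r 0.1306 pitch 0.059 cy -0.0155
```

```bash
python3 -m crank '[{"dp":[0.0014,0.0012,0],"twist":[0,0,-0.005],"hand":0},{"dp":[0.0028,0.0024,0],"twist":[0,0,-0.01],"hand":0},{"dp":[0.0042,0.0036,0],"twist":[0,0,-0.015],"hand":0},{"dp":[0.0056,0.0046,0],"twist":[0,0,-0.02],"hand":0},{"dp":[0.0056,0.0046,0],"twist":[0,0,-0.02],"hand":0}]' >/dev/null
python3 - <<'E'
from h import *
th(); im,d=eyes.capture("side")
cv2.imwrite("pics/s4.png",cv2.resize(im[100:190,270:380,::-1],None,fx=6,fy=6,interpolation=cv2.INTER_CUBIC))
E
```

```text
t 9.85 grasp [0.4866 0.1332 0.2907] F [ 2.82  0.79 -1.69] Fcab [ 2.93 -0.07 -1.69] w 0.186 q [ 0.16 -0.23  1.74  0.01  1.55 -1.71]
  theta by x(bar): 0.165 bar [-0.0763  0.1062] r 0.1308 pitch 0.08 cy -0.0155
```

View pics/s4.png

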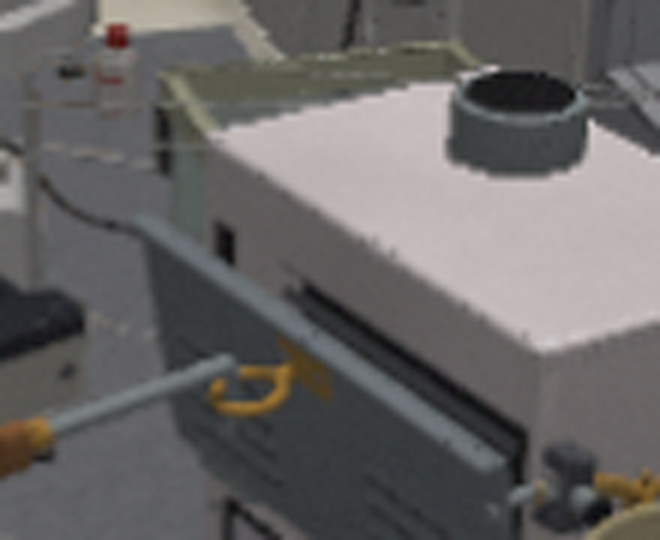

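The hatch is off its catch and following, hook in the ring (~(225,375)).

```bash
python3 -c "
from h import *
arc(.165,.27,7)"; python3 -m crank '[{"dp":[0.0021,0.0017,0],"twist":[0,0,-0.0075],"hand":0},{"dp":[0.0043,0.0032,0],"twist":[0,0,-0.015],"hand":0},{"dp":[0.0064,0.0047,0],"twist":[0,0,-0.0225],"hand":0},{"dp":[0.0086,0.0062,0],"twist":[0,0,-0.03],"hand":0},{"dp":[0.0108,0.0077,0],"twist":[0,0,-0.0375],"hand":0},{"dp":[0.013,0.0092,0],"twist":[0,0,-0.045],"hand":0},{"dp":[0.0152,0.0108,0],"twist":[0,0,-0.0525],"hand":0},{"dp":[0.0152,0.0108,0],"twist":[0,0,-0.0525],"hand":0}]' >/dev/null; python3 -c "from h import *;th()"
python3 -m crank '[{"dp":[0.0022,0.0016,0],"twist":[0,0,-0.0075],"hand":0},{"dp":[0.0044,0.0032,0],"twist":[0,0,-0.015],"hand":0},{"dp":[0.0066,0.0047,0],"twist":[0,0,-0.0225],"hand":0},{"dp":[0.0089,0.0063,0],"twist":[0,0,-0.03],"hand":0},{"dp":[0.0112,0.0078,0],"twist":[0,0,-0.0375],"hand":0},{"dp":[0.0112,0.0078,0],"twist":[0,0,-0.0375],"hand":0}]' >/dev/null; python3 -c "from h import *;th()"
```

```text
0.18 dp [np.float64(0.0021), np.float64(0.0016), 0] twist z 0.0075
0.195 dp [np.float64(0.0042), np.float64(0.0033), 0] twist z 0.015
0.21 dp [np.float64(0.0064), np.float64(0.0049), 0] twist z 0.0225
0.225 dp [np.float64(0.0085), np.float64(0.0064), 0] twist z 0.03
0.24 dp [np.float64(0.0107), np.float64(0.008), 0] twist z 0.0375
0.255 dp [np.float64(0.013), np.float64(0.0095), 0] twist z 0.045
0.27 dp [np.float64(0.0152), np.float64(0.011), 0] twist z 0.0525
t 10.57 grasp [0.4756 0.1299 0.2739] F [ 3.23  0.93 -3.1 ] Fcab [ 3.36 -0.05 -3.1 ] w 0.189 q [ 0.15 -0.31  1.84  0.01  1.48 -1.72]
  theta by x(bar): 0.278 bar [-0.0876  0.0967] r 0.1305 pitch 0.131 cy -0.0155
t 11.07 grasp [0.4679 0.1276 0.2607] F [ 1.02  0.24 -1.85] Fcab [ 1.04 -0.07 -1.85] w 0.188 q [ 0.14 -0.37  1.91  0.02  1.43 -1.72]
  theta by x(bar): 0.367 bar [-0.0957  0.0888] r 0.1306 pitch 0.167 cy -0.0154
```

```bash
cat > c.py <<'E'
from h import *
import sys
th(); F=readout.read_state()['ft_force']; f=np.linalg.norm(F-[0,0,-1.7]); print("  pull",f.round(2))
sys.exit(f>7)
E
python3 -m crank '[{"dp":[0.0015,0.001,0],"twist":[0,0,-0.005],"hand":0},{"dp":[0.003,0.002,0],"twist":[0,0,-0.01],"hand":0},{"dp":[0.003,0.002,0],"twist":[0,0,-0.01],"hand":0}]' >/dev/null; python3 c.py && python3 -m crank '[{"dp":[0.0015,0.001,0],"twist":[0,0,-0.005],"hand":0},{"dp":[0.003,0.002,0],"twist":[0,0,-0.01],"hand":0},{"dp":[0.003,0.002,0],"twist":[0,0,-0.01],"hand":0}]' >/dev/null && python3 c.py && python3 -m crank '[{"dp":[0.0015,0.001,0],"twist":[0,0,-0.005],"hand":0},{"dp":[0.003,0.002,0],"twist":[0,0,-0.01],"hand":0},{"dp":[0.003,0.002,0],"twist":[0,0,-0.01],"hand":0}]' >/dev/null && python3 c.py && python3 -m crank '[{"dp":[0.0015,0.001,0],"twist":[0,0,-0.005],"hand":0},{"dp":[0.003,0.002,0],"twist":[0,0,-0.01],"hand":0},{"dp":[0.003,0.002,0],"twist":[0,0,-0.01],"hand":0}]' >/dev/null && python3 c.py
```

```text
t 11.32 grasp [0.4659 0.127  0.2568] F [ 0.56  0.94 -1.14] Fcab [ 0.81  0.73 -1.14] w 0.191 q [ 0.14 -0.38  1.93  0.02  1.42 -1.73]
  theta by x(bar): 0.392 bar [-0.0979  0.0863] r 0.1305 pitch 0.176 cy -0.0154
  pull 1.23False
```

```bash
sed -i 's/sys.exit(f>7)/sys.exit(int(f>7))/' c.py
python3 -m crank '[{"dp":[0.0015,0.001,0],"twist":[0,0,-0.005],"hand":0},{"dp":[0.003,0.002,0],"twist":[0,0,-0.01],"hand":0},{"dp":[0.003,0.002,0],"twist":[0,0,-0.01],"hand":0}]' >/dev/null; python3 c.py && python3 -m crank '[{"dp":[0.0015,0.001,0],"twist":[0,0,-0.005],"hand":0},{"dp":[0.003,0.002,0],"twist":[0,0,-0.01],"hand":0},{"dp":[0.003,0.002,0],"twist":[0,0,-0.01],"hand":0}]' >/dev/null && python3 c.py && python3 -m crank '[{"dp":[0.0015,0.001,0],"twist":[0,0,-0.005],"hand":0},{"dp":[0.003,0.002,0],"twist":[0,0,-0.01],"hand":0},{"dp":[0.003,0.002,0],"twist":[0,0,-0.01],"hand":0}]' >/dev/null && python3 c.py && python3 -m crank '[{"dp":[0.0015,0.001,0],"twist":[0,0,-0.005],"hand":0},{"dp":[0.003,0.002,0],"twist":[0,0,-0.01],"hand":0},{"dp":[0.003,0.002,0],"twist":[0,0,-0.01],"hand":0}]' >/dev/null && python3 c.py
```

```text
t 11.57 grasp [0.4641 0.1264 0.2532] F [ 2.4   1.09 -1.15] Fcab [ 2.61  0.34 -1.15] w 0.189 q [ 0.14 -0.4   1.95  0.03  1.4  -1.73]
  theta by x(bar): 0.416 bar [-0.0999  0.084 ] r 0.1306 pitch 0.186 cy -0.0154
  pull 2.69
t 11.82 grasp [0.4622 0.1259 0.2493] F [ 1.63  0.8  -0.98] Fcab [ 1.79  0.29 -0.98] w 0.19 q [ 0.14 -0.41  1.97  0.03  1.39 -1.73]
  theta by x(bar): 0.441 bar [-0.102   0.0816] r 0.1306 pitch 0.196 cy -0.0154
  pull 1.95
t 12.07 grasp [0.4602 0.1253 0.2454] F [ 1.54  0.45 -1.17] Fcab [ 1.61 -0.02 -1.17] w 0.189 q [ 0.14 -0.43  1.99  0.03  1.37 -1.73]
  theta by x(bar): 0.468 bar [-0.1041  0.0791] r 0.1308 pitch 0.206 cy -0.0154
  pull 1.69
t 12.32 grasp [0.4583 0.1247 0.2415] F [ 1.98  0.6  -0.56] Fcab [ 2.07 -0.01 -0.56] w 0.187 q [ 0.13 -0.44  2.01  0.03  1.36 -1.74]
  theta by x(bar): 0.496 bar [-0.1062  0.0765] r 0.1309 pitch 0.215 cy -0.0154
  pull 2.37
```

```bash
python3 -m crank '[{"dp":[0.0015,0.001,0],"twist":[0,0,-0.005],"hand":0},{"dp":[0.0031,0.002,0],"twist":[0,0,-0.01],"hand":0},{"dp":[0.0031,0.002,0],"twist":[0,0,-0.01],"hand":0}]' >/dev/null; python3 c.py && python3 -m crank '[{"dp":[0.0015,0.001,0],"twist":[0,0,-0.005],"hand":0},{"dp":[0.0031,0.002,0],"twist":[0,0,-0.01],"hand":0},{"dp":[0.0031,0.002,0],"twist":[0,0,-0.01],"hand":0}]' >/dev/null && python3 c.py && python3 -m crank '[{"dp":[0.0015,0.001,0],"twist":[0,0,-0.005],"hand":0},{"dp":[0.0031,0.002,0],"twist":[0,0,-0.01],"hand":0},{"dp":[0.0031,0.002,0],"twist":[0,0,-0.01],"hand":0}]' >/dev/null && python3 c.py && python3 -m crank '[{"dp":[0.0015,0.001,0],"twist":[0,0,-0.005],"hand":0},{"dp":[0.0031,0.002,0],"twist":[0,0,-0.01],"hand":0},{"dp":[0.0031,0.002,0],"twist":[0,0,-0.01],"hand":0}]' >/dev/null && python3 c.py
```

```text
t 12.57 grasp [0.456  0.1241 0.2369] F [-0.45  0.13 -2.35] Fcab [-0.39  0.26 -2.35] w 0.189 q [ 0.13 -0.46  2.03  0.03  1.35 -1.74]
  theta by x(bar): 0.531 bar [-0.1088  0.0731] r 0.1311 pitch 0.223 cy -0.0153
  pull 0.81
t 12.82 grasp [0.4543 0.1236 0.2329] F [0.69 0.68 0.09] Fcab [0.86 0.45 0.09] w 0.19 q [ 0.13 -0.47  2.05  0.04  1.33 -1.74]
  theta by x(bar): 0.558 bar [-0.1106  0.0706] r 0.1312 pitch 0.233 cy -0.0152
  pull 2.03
t 13.07 grasp [0.4541 0.1235 0.2302] F [5.87 2.18 0.02] Fcab [6.25 0.36 0.02] w 0.191 q [ 0.13 -0.49  2.07  0.04  1.32 -1.74]
  theta by x(bar): 0.566 bar [-0.1111  0.0699] r 0.1313 pitch 0.247 cy -0.0153
  pull 6.49
t 13.32 grasp [0.4543 0.1235 0.228 ] F [8.05 2.27 0.51] Fcab [ 8.36 -0.19  0.51] w 0.19 q [ 0.13 -0.51  2.09  0.04  1.3  -1.75]
  theta by x(bar): 0.567 bar [-0.1112  0.0699] r 0.1313 pitch 0.263 cy -0.0154
  pull 8.65
```

Force dropped to ~0 (click) then climbed with the bar stationary: stop. A slightly firmer pull to tell the stop from the detent.

```bash
python3 -m crank '[{"dp":[0,0.0005,0],"twist":[0,0,0],"hand":0},{"dp":[0,0.001,0],"twist":[0,0,0],"hand":0},{"dp":[0,0.001,0],"twist":[0,0,0],"hand":0}]' >/dev/null; python3 c.py; python3 -m crank '[{"dp":[0,0,0],"twist":[0,0,0],"hand":0},{"dp":[0,0,0],"twist":[0,0,0],"hand":0}]' >/dev/null; python3 c.py
```

```text
t 13.57 grasp [0.4544 0.1235 0.2286] F [ 9.31  3.31 -1.22] Fcab [ 9.88  0.43 -1.22] w 0.189 q [ 0.12 -0.51  2.09  0.04  1.3  -1.75]
  theta by x(bar): 0.566 bar [-0.1112  0.071 ] r 0.1319 pitch 0.266 cy -0.0154
  pull 9.9
t 13.73 grasp [0.4546 0.1235 0.2286] F [ 4.54  1.32 -0.84] Fcab [ 4.73 -0.07 -0.84] w 0.186 q [ 0.12 -0.51  2.09  0.04  1.3  -1.75]
  theta by x(bar): 0.563 bar [-0.111   0.0711] r 0.1318 pitch 0.267 cy -0.0154
  pull 4.81
```

```bash
python3 -m crank '[{"dp":[0,-0.002,0],"twist":[0,0,0],"hand":0},{"dp":[0,-0.004,0],"twist":[0,0,0],"hand":0},{"dp":[0,-0.006,0],"twist":[0,0,0],"hand":0},{"dp":[0,-0.006,0],"twist":[0,0,0],"hand":0}]' >/dev/null; python3 c.py; python3 -m crank '[{"dp":[-0.004,0,0],"twist":[0,0,0],"hand":0},{"dp":[-0.008,0,0],"twist":[0,0,0],"hand":0},{"dp":[-0.012,0,0],"twist":[0,0,0],"hand":0},{"dp":[-0.016,0,0],"twist":[0,0,0],"hand":0},{"dp":[-0.016,0,0],"twist":[0,0,0],"hand":0}]' >/dev/null; python3 c.py && python3 -m crank '[{"dp":[-0.005,0,0],"twist":[0,0,0],"hand":0},{"dp":[-0.01,0,0],"twist":[0,0,0],"hand":0},{"dp":[-0.014,0,0],"twist":[0,0,0],"hand":0},{"dp":[-0.014,0,0],"twist":[0,0,0],"hand":0}]' >/dev/null; python3 c.py
python3 - <<'E'
from h import *
im,d=eyes.capture("side")
cv2.imwrite("pics/s5.png",cv2.resize(im[110:200,260:370,::-1],None,fx=6,fy=6,interpolation=cv2.INTER_CUBIC))
E
```

```text
t 14.07 grasp [0.4602 0.1253 0.23  ] F [ 0.05  0.35 -2.09] Fcab [ 0.14  0.32 -2.09] w 0.188 q [ 0.13 -0.49  2.07  0.04  1.3  -1.75]
  theta by x(bar): 0.481 bar [-0.1051  0.0725] r 0.1277 pitch 0.266 cy -0.0154
  pull 0.52
t 14.48 grasp [0.4565 0.1241 0.247 ] F [ 1.02  0.5  -0.52] Fcab [ 1.12  0.18 -0.52] w 0.19 q [ 0.13 -0.51  2.06  0.04  1.33 -1.75]
  theta by x(bar): 0.534 bar [-0.109   0.0897] r 0.1411 pitch 0.268 cy -0.0154
  pull 1.63
t 14.82 grasp [0.4533 0.1231 0.2619] F [ 0.06 -0.26 -2.28] Fcab [-0.02 -0.26 -2.28] w 0.187 q [ 0.12 -0.53  2.04  0.04  1.36 -1.75]
  theta by x(bar): 0.585 bar [-0.1124  0.1049] r 0.1537 pitch 0.27 cy -0.0154
  pull 0.64
```

View pics/s5.png

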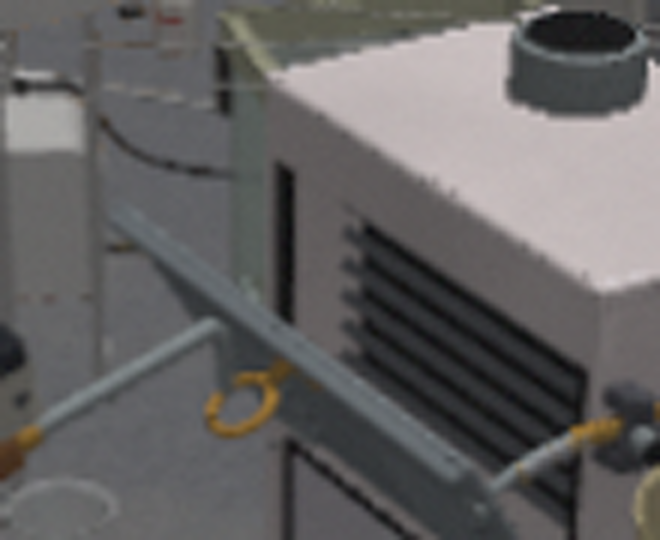

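```bash
python3 -m crank '[{"dp":[-0.006,0.0005,0],"twist":[0,0,0],"hand":0},{"dp":[-0.012,0.002,0],"twist":[0,0,0],"hand":0},{"dp":[-0.02,0.006,0],"twist":[0,0,0],"hand":0},{"dp":[-0.03,0.015,0],"twist":[0,0,0],"hand":0},{"dp":[-0.045,0.03,0],"twist":[0,0,0],"hand":0},{"dp":[-0.06,0.05,0],"twist":[0,0,0],"hand":0},{"dp":[-0.07,0.06,0],"twist":[0,0,0],"hand":0},{"dp":[-0.07,0.06,0],"twist":[0,0,0],"hand":0}]' >/dev/null; python3 c.py
python3 - <<'E'
from h import *
g=np.load("grasp.npy"); s=st(); R0=Ro.from_rotvec(s['tcp_rot']); R1=Ro.from_rotvec(g[3:])
for dz in(.12,.05,0):
    t=g[:3]+[0,0,dz]; print(dz,R0.inv().apply(t-s['ee_pos']).round(4),(R0.inv()*R1).as_rotvec().round(4))
E
```

```text
t 15.53 grasp [0.3793 0.1006 0.3158] F [-0.94 -0.11 -0.27] Fcab [-0.93  0.17 -0.27] w 0.191 q [ 0.08 -0.78  2.1   0.05  1.56 -1.78]
  theta by x(bar): 0.0 bar [-0.1899  0.1593] r 0.2479 pitch 0.274 cy -0.0152
  pull 1.72
t 15.53 grasp [0.3793 0.1006 0.3158] F [-0.94 -0.11 -0.27] Fcab [-0.93  0.17 -0.27] w 0.191 q [ 0.08 -0.78  2.1   0.05  1.56 -1.78]
0.12 [ 0.1298  0.0335 -0.2445] [0.3697 0.0459 0.2739]
0.05 [ 0.1972  0.0524 -0.2441] [0.3697 0.0459 0.2739]
0 [ 0.2454  0.066  -0.2439] [0.3697 0.0459 0.2739]
```

```bash
python3 -m crank '[{"dp":[0.006,0.002,-0.012],"twist":[0.018,0.002,0.014],"hand":0},{"dp":[0.019,0.005,-0.037],"twist":[0.055,0.007,0.041],"hand":0},{"dp":[0.033,0.008,-0.061],"twist":[0.092,0.011,0.068],"hand":0},{"dp":[0.045,0.012,-0.086],"twist":[0.129,0.016,0.096],"hand":0},{"dp":[0.058,0.015,-0.11],"twist":[0.166,0.021,0.123],"hand":0},{"dp":[0.071,0.018,-0.134],"twist":[0.203,0.025,0.151],"hand":0},{"dp":[0.084,0.022,-0.159],"twist":[0.24,0.03,0.178],"hand":0},{"dp":[0.097,0.025,-0.183],"twist":[0.277,0.034,0.205],"hand":0},{"dp":[0.11,0.028,-0.208],"twist":[0.314,0.039,0.233],"hand":0},{"dp":[0.123,0.032,-0.232],"twist":[0.351,0.044,0.26],"hand":0},{"dp":[0.13,0.0335,-0.2445],"twist":[0.37,0.046,0.274],"hand":0},{"dp":[0.13,0.0335,-0.2445],"twist":[0.37,0.046,0.274],"hand":0},{"dp":[0.13,0.0335,-0.2445],"twist":[0.37,0.046,0.274],"hand":0}]' >/dev/null
cat > q.py <<'E'
from h import *
g=np.load("grasp.npy"); s=st(); R0=Ro.from_rotvec(s['tcp_rot']); R1=Ro.from_rotvec(g[3:])
for dz in(.12,.03,0):
    t=g[:3]+[0,0,dz]; print(dz,R0.inv().apply(t-s['ee_pos']).round(4),(R0.inv()*R1).as_rotvec().round(4))
E
python3 q.py
python3 - <<'E'
from h import *
s=readout.read_state(); im,d=eyes.capture("side")
P=cloud("side",d); h=cv2.cvtColor(im,cv2.COLOR_RGB2HSV).astype(int)
m=(d>0)&(abs(P[...,1]+.13)<.06)&(P[...,2]>.13)&(P[...,2]<.2)&(P[...,0]>.45)&(P[...,0]<.68)
# rod points: beyond handle, below gripper
q=P[m&(P[...,0]>.53)&(h[...,1]<90)]; print(len(q))
for a in np.arange(.53,.62,.02):
    k=q[(q[:,0]>a)&(q[:,0]<a+.02)]; print(round(a+.01,2),len(k),np.median(k,0).round(4) if len(k) else "")
cv2.imwrite("pics/s6.png",cv2.resize(im[220:360,200:370,::-1],None,fx=4,fy=4,interpolation=cv2.INTER_CUBIC))
E
```

```text
t 16.62 grasp [ 0.4583 -0.1318  0.1825] F [-0.23  1.28 -1.84] Fcab [ 0.16  1.29 -1.84] w 0.193 q [-0.39 -0.17  1.89 -0.    1.43 -1.88]
0.12 [-0.0012 -0.0002  0.0001] [-0.001   0.0009 -0.002 ]
0.03 [ 0.0888 -0.0005  0.0001] [-0.001   0.0009 -0.002 ]
0 [ 0.1188 -0.0006  0.    ] [-0.001   0.0009 -0.002 ]
180
0.54 36 [ 0.5391 -0.1402  0.1862]
0.56 36 [ 0.5595 -0.1418  0.1858]
0.58 35 [ 0.5791 -0.1434  0.1866]
0.6 63 [ 0.6036 -0.1454  0.1817]
0.62 10 [ 0.6112 -0.1454  0.1754]
```

View pics/s6.png

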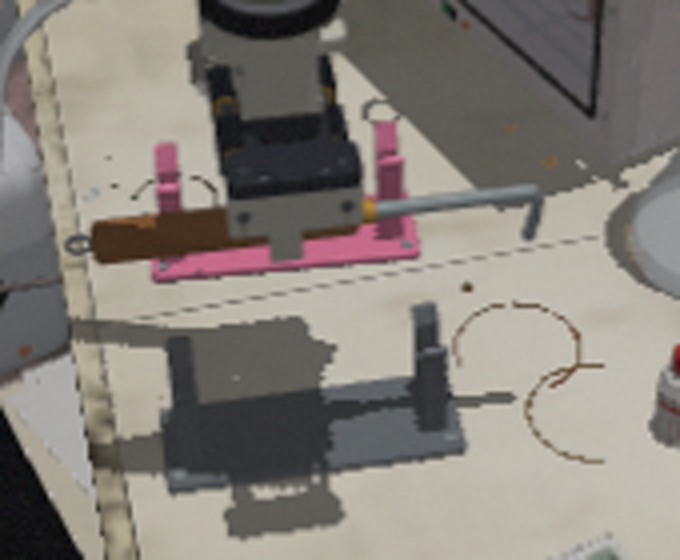

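The pole is level and aligned in the grip, hovering over the grey rest. Lower it.

```bash
python3 -m crank '[{"dp":[0.015,0,0],"twist":[0,0,-0.002],"hand":0},{"dp":[0.035,0,0],"twist":[0,0,-0.002],"hand":0},{"dp":[0.055,0,0],"twist":[0,0,-0.002],"hand":0},{"dp":[0.07,0,0],"twist":[0,0,-0.002],"hand":0},{"dp":[0.082,0,0],"twist":[0,0,-0.002],"hand":0},{"dp":[0.09,0,0],"twist":[0,0,-0.002],"hand":0},{"dp":[0.096,0,0],"twist":[0,0,-0.002],"hand":0},{"dp":[0.096,0,0],"twist":[0,0,-0.002],"hand":0}]' >/dev/null; python3 q.py
python3 -m crank '[{"dp":[0.004,0,0],"twist":[0,0,0],"hand":0},{"dp":[0.008,0,0],"twist":[0,0,0],"hand":0},{"dp":[0.012,0,0],"twist":[0,0,0],"hand":0},{"dp":[0.016,0,0],"twist":[0,0,0],"hand":0},{"dp":[0.019,0,0],"twist":[0,0,0],"hand":0},{"dp":[0.019,0,0],"twist":[0,0,0],"hand":0}]' >/dev/null; python3 q.py
```

```text
t 17.33 grasp [ 0.4579 -0.1309  0.0867] F [-0.67 -0.02 -1.74] Fcab [-0.65  0.17 -1.74] w 0.186 q [-0.39 -0.08  1.98 -0.    1.24 -1.88]
0.12 [-0.097  -0.0005 -0.0008] [0.0004 0.001  0.0009]
0.03 [-0.007  -0.0006 -0.0008] [0.0004 0.001  0.0009]
0 [ 0.023  -0.0006 -0.0008] [0.0004 0.001  0.0009]
t 17.83 grasp [ 0.4573 -0.1307  0.0669] F [ 0.53  0.18 -0.85] Fcab [ 0.56  0.01 -0.85] w 0.187 q [-0.39 -0.05  2.   -0.    1.2  -1.88]
0.12 [-0.1169 -0.0009 -0.0008] [ 0.0003  0.0014 -0.0003]
0.03 [-0.0269 -0.0011 -0.0009] [ 0.0003  0.0014 -0.0003]
0 [ 0.0031 -0.0012 -0.0009] [ 0.0003  0.0014 -0.0003]
```

```bash
python3 -m crank '[{"dp":[0.0015,-0.001,-0.001],"twist":[0,0,0],"hand":0},{"dp":[0.003,-0.001,-0.001],"twist":[0,0,0],"hand":0},{"dp":[0.003,-0.001,-0.001],"twist":[0,0,0],"hand":0}]' >/dev/null; python3 q.py
python3 -m crank '[{"dp":[0,0,0],"twist":[0,0,0],"hand":0.3},{"dp":[0,0,0],"twist":[0,0,0],"hand":0.5},{"dp":[0,0,0],"twist":[0,0,0],"hand":0.8},{"dp":[0,0,0],"twist":[0,0,0],"hand":1},{"dp":[0,0,0],"twist":[0,0,0],"hand":1},{"dp":[0,0,0],"twist":[0,0,0],"hand":1},{"dp":[0,0,0],"twist":[0,0,0],"hand":1},{"dp":[0,0,0],"twist":[0,0,0],"hand":1},{"dp":[0,0,0],"twist":[0,0,0],"hand":1},{"dp":[0,0,0],"twist":[0,0,0],"hand":1},{"dp":[-0.01,0,0],"twist":[0,0,0],"hand":1},{"dp":[-0.03,0,0],"twist":[0,0,0],"hand":1},{"dp":[-0.06,0,0],"twist":[0,0,0],"hand":1},{"dp":[-0.1,0,0],"twist":[0,0,0],"hand":1},{"dp":[-0.14,0,0],"twist":[0,0,0],"hand":1},{"dp":[-0.18,0,0],"twist":[0,0,0],"hand":1},{"dp":[-0.2,0,0],"twist":[0,0,0],"hand":1},{"dp":[-0.2,0,0],"twist":[0,0,0],"hand":1}]'
python3 - <<'E'
from h import *
st(); im,d=eyes.capture("side"); P=cloud("side",d)
a=cv2.resize(im[100:350,210:440,::-1],None,fx=2.4,fy=2.4,interpolation=cv2.INTER_CUBIC); cv2.imwrite("pics/s7.png",a)
h=cv2.cvtColor(im,cv2.COLOR_RGB2HSV).astype(int)
w=np.zeros((480,640),bool); w[300:325,225:295]=1
m=w&(h[...,0]>3)&(h[...,0]<18)&(h[...,1]>120)&(P[...,2]>.04)&(d>0)
Q=P[m]; c=Q.mean(0); vt=np.linalg.svd(Q-c)[2]; pr=(Q-c)@vt[0]
print("handle",m.sum(),c,vt[0],pr.min(),pr.max())
E
```

```text
t 18.08 grasp [ 0.4584 -0.1319  0.0639] F [ 0.76  0.78 -1.59] Fcab [ 0.96  0.52 -1.59] w 0.188 q [-0.39 -0.04  2.   -0.    1.19 -1.88]
0.12 [-0.1199  0.0002  0.0003] [ 0.0002  0.0013 -0.0001]
0.03 [-0.0299  0.      0.0002] [ 0.0002  0.0013 -0.0001]
0 [ 0.0001 -0.      0.0002] [ 0.0002  0.0013 -0.0001]
t: 19.58
ee_pos: [0.4615, -0.1331, 0.2527]
tcp_rot: [-1.16, 1.24, 1.146]
ft_force: [0.4, -0.7, 0.8]
width: 0.998
t 19.58 grasp [ 0.4613 -0.1331  0.2715] F [ 0.43 -0.7   0.8 ] Fcab [ 0.21 -0.8   0.8 ] w 0.998 q [-0.39 -0.22  1.77 -0.    1.59 -1.88]
handle 542 [ 0.42767171 -0.13520626  0.07162148] [-0.99718794  0.07359632  0.01413494] -0.07586306999839783 0.07770193553443144
```

View pics/s7.png

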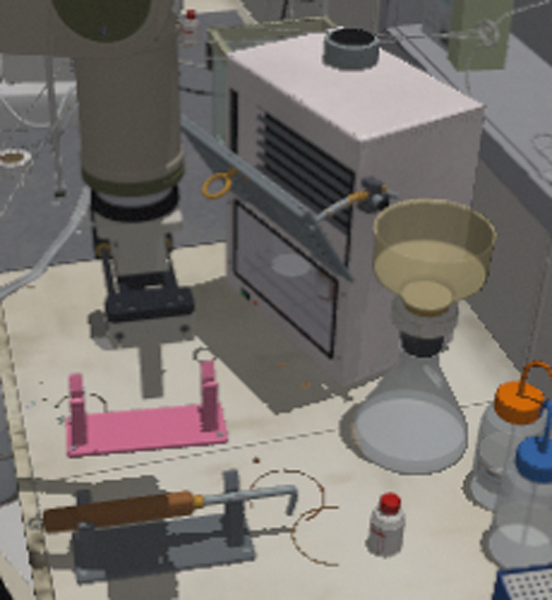

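The pole is back on the grey rest, hook down, and the hatch is open. One last numeric check of the hatch angle, then hand in.

Run:
```python
from h import *
from plant import workorder
im,d=eyes.capture("side"); P=Ro.from_euler('z',-CY).apply(cloud("side",d).reshape(-1,3))
m=(d.ravel()>0)&(P[:,0]>.60)&(P[:,0]<.72)&(abs(P[:,1]+.015)<.16)&(P[:,2]>.2)&(P[:,2]<.31)
Q=P[m]
for _ in range(8):
    c=Q.mean(0); n=np.linalg.svd(Q-c)[2][2]; r=(Q-c)@n; Q=Q[abs(r)<max(.004,1.5*r.std())]
n*=np.sign(n[0]); print(len(Q),n,"tilt",np.arctan2(-n[2],n[0]),r.std()); 
workorder.close_job()
```

```text
692 [0.85945029 0.00394255 0.51120413] tilt -0.536589859280644 0.0018083480060472525
the job is handed in; nothing more can be done
```

The vent hatch is open against its stop, and the pole is back on its grey rest, hook down. I handed the job in after about 20 s of the 72 s allowed; no verdict was reported.

- **Opening the hatch:** I gripped the pole at its marked place, dropped the hook into the ring and eased the hatch off its catch. Pulling down the arc, the force fell to about 0 N near 0.53 rad, which I took as the click. It then rose to about 10 N with no further movement at about 0.565 rad, which I took as the stop. Readings at the end of each move stayed at about 10 N or less (ring limit 15 N); forces in between were not read.
- **Hatch angle:** The camera, after I unhooked the pole, gave about 0.54 rad against 0.565 rad from the arm, which is within measurement error. The pictures show the brass sleeve up against the keeper block. The click itself I only inferred from the force.
- **Pole:** Its handle is within 0.5 mm of where it started. The gripper is open and well clear of it.
- **Everything else:** The last picture shows the pink rest and the flask with the funnel standing as they were. I did not measure the other bystanders afterwards, but the arm passed nowhere near them.

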